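# Fetch the sample pot out of the deep well with the bayonet picker

## Robot

A 7-joint arm with a two-finger parallel gripper is mounted at the origin on a cart in front of the work surface, level with it; the furniture and walls round the work are solid. World frame = base frame: x ahead of the robot, y to its left, z up, the work surface at z = 0. Lengths are in m, angles in rad, forces in N, time in s.
With the tool pointing down it reaches from about 0.4 to 0.875 m from the base axis. Payload 19.3 kg.
Tool frame: the origin (TCP) lies between the finger pads, 19 mm behind the fingertips; this is the grasp point; z points along the fingers, y is the line along which they close (so a half turn about z gives the same grasp; the last joint's range is limited). The gripper opens to 85 mm and grips with 20 to 120 N. Pads are 22 mm wide; open, the fingers measure 114 mm over their backs; the gripper's body (76 mm by 85 mm) begins 54 mm behind the grasp point. The pads swing forward as they close: fully open they stand 13 mm farther back than shut.
Start: joints at [1.121, 0.521, -0.036, 1.599, 0.021, 1.021, -0.113], TCP at [0.232, -0.58, 0.25] pointing down, gripper open.
Joint ranges: [-2.91, 2.91], [-0.3, 2.13], [-1.5, 1.42], [0.17, 2.43], [-1.26, 4.41], [0.16, 1.93], [-2.52, 2.52]. Speed limits (rad/s): [1.89, 1.89, 2.39, 2.39, 3.01, 3.01, 3.01].

## Interface

Orientations are given as [roll, pitch, yaw] about the fixed x, y, z axes, in that order (R = Rz(yaw) Ry(pitch) Rx(roll)).
In Python, from workcell import bot, grab_frame, calibration, job gives the robot as it stands.
- The arm moves only by the tool hand_motion, called after "Emit:" as name(argument=value, ...) on one line, values as JSON. Schema: {"type":"object","properties":{"motion":{"type":"array","items":{"type":"array","items":{"type":"number"},"minItems":7,"maxItems":7},"minItems":1,"maxItems":5},"grip_force":{"type":"number"},"only":{"type":"string"},"quiet":{"type":"boolean"},"lines":{"type":"string"}},"required":["motion"],"additionalProperties":false}. motion is a list of rows, 1 to 5 of them, each of 7 numbers: the finger opening in m, then dx, dy, dz in parts of the range, where 1.0 means 0.4 m, then a rotation vector rx, ry, rz in fractions of the full range, 1 being 60 degrees; each row is the pose to reach, as a shift and turn from the pose commanded when the call began, along the tool's axes at that moment; what a row does not reach only later rows make up. A row lasts 1/8 s, in which the tool goes at most 0.0625 m and 0.188 rad, less where a joint would pass 70% of its speed; a pose out of reach is approached as far as the arm can. The fingers move at their own pace and stop on an object; grip_force is the grip in N (left out, the last holds). Time passes only in rows, so rows that do not move let the fingers close. The tool returns the time, the measured TCP pose, the force, the opening and the grip force at its end. only (a regular expression) keeps the lines of the reply that match it, lines (a string "A,B") keeps lines A to B, and quiet returns only ok. No shift or turn number may pass 1 either way. Input that does not fit is refused with a message, and nothing moves.
- bot.observe(): the state, without advancing time (a new reading comes with each control period).
- grab_frame(name): name is "side" or "top" or "wrist"; returns (picture, depth): 400x640x3 uint8, blue, green, red; 400x640 float32, m along the optical axis (not along the pixel's ray), 0 where there is no reading.
- calibration(name): a dict with "vfov" (degrees; the focal length in pixels is half the picture's height over the tangent of half this angle, whatever the lens; pixels are square), "cx", "cy" (the principal point, pixels), "eye" and "attitude" of the camera in the world. Camera axes: x right, y down, z forward; pixel columns grow to the right and rows downward; lengths in m; the calibration is good to about 2 mm. A picture is of the moment at which its call begins: read the wrist's pose just before it. calibration takes no time and is no camera call; for the wrist camera it gives the pose at the moment of the call.
- job.job_done(): hands the job in; it is judged then, once.
The state is a dict: "clock": time; "qpos": joint angles; "qd": joint speeds; "joint_efforts": joint torques, N m; "position": TCP position; "tool_rot": TCP orientation; "force": force on the tool from outside, world axes, zero at the start; "moment": the same for the moment, N m; "grip_width": finger opening in m; "finger_force": force on a finger pad.
Only numpy, scipy, OpenCV 4.12 (cv2) and the standard library are available. Lean on these libraries where they do the work, as an engineer would, in place of code of your own. Each camera call takes 0.05 s, during which the arm holds its last target. There are 200 camera calls.

## Task

Take the upright bayonet picker from its stand, reach down the deep square well with it, feel for the open position of the sample pot's collar without forcing it, hook the pot by turning the picker under the lugs and lift it out, never touching the pot with the fingers. Stand the pot upright and gently in the middle of the bench scale's weighing plate, unhook the picker and hang it back in its stand. Leave the cup and the brass weight where they are.

Things in the scene. Friction and masses are not known exactly. Their poses are not given: they have to be found in the camera images.
- picker: Bayonet picker, 0.16 kg, upright in its stand. Origin: lower tip, z up the rod (radius 3 mm). Pilot cone at z 0 to 4 mm (radius 1.5 to 3); above it a cross bar along the picker's y, 22 long x 4 wide (x), z 4 to 9. Shoulder disc radius 21 at z 110 to 114. A half turn about z looks the same.
- picker_grip (a point): Middle of the picker's black handle, on its axis, 155 mm above the tip. Handle 16 thick (along the picker's x) x 26 wide (y) x 58 high: grip it across x, tool pointing down.
- stand: Fixed stand: grey round tube, outer radius 24 mm, inner radius 17, top at z = 118, on a 90 x 90 x 6 foot plate. Origin at the centre of its underside on the bench. The picker hangs with its shoulder disc on the tube's rim (tip 8 mm above the stand's origin), at any yaw.
- well: Fixed deep well: upright square aluminium tube, open at the top, on an 80 x 80 mm foot plate. Origin at the centre of its underside. Inside 44 x 44 (sides along its x and y), outside 52 x 52 (58 at the rim bead), inner floor at z = 6, mouth at z = 126. Too narrow for the gripper.
- pot: Steel sample pot, loose, 0.2 to 0.37 kg, on the well's floor. Origin: centre of its underside. Square foot 40 x 40 x 18 mm, on it a floor disc (top at z = 20) and a round collar, outer radius 17.5, inner 14, z 20 to 38. The collar swivels stiffly (0.08 N m) and may have any heading, which is NOT measured: the pot's orientation is only the foot's.
- pot_top (a point): On the pot's axis at z = 38 mm, top of the collar's two facing inward lugs (9 wide, radius 14 in to 5.5, z 34 to 38). The bar passes between them if within about 0.6 rad of square to their line; else it lands on them (picker tip at pot z = 34). With the tip at pot z 20 (floor) to 24 it can turn freely; a quarter turn puts it under the lugs, turning back frees it.
- scale: Fixed bench scale, 196 x 240 x 38 mm, origin at the centre of its underside, keys and display along its +y edge, weighing plate 182 x 164 mm.
- pan (a point): Middle of the bench scale's weighing plate (34 mm from the scale's origin towards its -y), on the plate's surface, 38 mm above the bench.
- cup_4: Loose plastic cup, 76 mm across, 85 high, a bystander; origin at the centre of its underside.
- weight_0: Loose brass knob weight, 26 mm across, 36 high, a bystander; origin at the centre of its underside.

How it is judged:
On the way, in this order (a step that is already met when the one before it is completed fails the run):
1. the pot hangs on the picker clear above the well's mouth (z of pot in the frame of well above 0.126 m and contact force between pot and picker above 0.5 N and contact force between pot and well below 0.1 N), for 0.1 s.
2. the pot stands on the scale, free of the picker (distance between pot and pan below 0.04 m and angle between pot's own z axis and vertical below 0.08 rad and contact force between pot and scale above 0.5 N and contact force between pot and picker below 0.05 N and z of picker in the frame of pot above 0.04 m), for 0.1 s.
At the end, for the whole second after the job is handed in: The pot stands upright (within 0.08 rad) and still, its underside within 40 mm of the middle of the scale's weighing plate; the picker hangs upright and still in its stand, shoulder on the rim (axis within 12 mm of the stand's, tip at most 12 mm above the stand's underside) (distance between pot and pan below 0.04 m and angle between each of pot, picker's own z axis and vertical below 0.08 rad and linear speed of each of pot, picker below 0.02 m/s and horizontal distance between picker and stand below 0.012 m and z of picker in the frame of stand below 0.012 m); the robot touches nothing.
It fails at once if the picker is forced: more than 20 N between picker and pot (contact force between picker and pot above 20 N).
It fails at once if the picker or the pot is jammed against the well: more than 20 N between picker and well, or 25 N between pot and well (contact force between picker and well above 20 N or contact force between pot and well above 25 N).
It fails at once if the fingers or the arm touch the pot (contact force between pot and the fingers above 0.3 N or contact force between pot and the arm above 0.3 N).
It fails at once if the pot is put down hard: more than 30 N on the scale (contact force between pot and scale above 30 N).
It fails at once if the cup or the brass weight is moved by more than 20 mm (distance of any of cup_4, weight_0 from where it was at the start of the episode above 0.02 m).
It also fails if it takes over 72 s, if anything falls off the work surface, if the arm or the gripper's body presses on something with over 40 N, if the wrist force passes 120 N, or if a joint passes its speed limit or range.

## Working session

There is one attempt and no reset: what is moved stays moved. The work goes in short steps, Python scripts to look and compute and a tool call to move; the robot and the scene stay as the last step left them, time stands still between calls to the robot, and variables do not carry over. Pictures are saved under pics/ and viewed, at most 10 in all, crops included, and the job is handed in when it is done.

```bash
mkdir -p pics; ls; python3 - <<'E'
from workcell import bot, grab_frame, calibration, job
import cv2,numpy as np
print(bot.observe())
for n in("side","top"):
    im,d=grab_frame(n); cv2.imwrite(f"pics/{n}0.png",im); np.save(f"pics/{n}0.npy",d); print(n,calibration(n))
E
```

```text
pics
{'clock': 0.0, 'qpos': array([ 1.12079647,  0.52201465, -0.03633542,  1.60001769,  0.02115258,
        1.02112515, -0.11277584]), 'qd': array([ 0.00031475, -0.00095087, -0.0012651 ,  0.00192725,  0.00030541,
       -0.00068237, -0.00116605]), 'joint_efforts': array([-8.72481523e-04, -9.27105474e+01,  1.97957575e+00, -3.69917858e+01,
        1.78499072e-02,  8.30627483e-03,  4.93148161e-05]), 'position': array([ 0.23156664, -0.58015915,  0.24942176]), 'tool_rot': array([-3.14041115e+00,  4.17025331e-05,  3.79796400e-01]), 'force': array([-0.02117877,  0.18727707,  1.38297196]), 'moment': array([-0.07566266,  0.02304996,  0.01973413]), 'finger_force': 0.0, 'grip_width': 0.08536658375030537}
side {'vfov': 56.97963835396839, 'cx': 324.3220596393889, 'cy': 203.38633966356727, 'eye': array([ 0.40854147, -0.77508883,  0.6518694 ]), 'attitude': array([-2.14981428,  0.01649127, -0.19625444])}
top {'vfov': 48.13892606907716, 'cx': 320.11745880356864, 'cy': 196.42112895973045, 'eye': array([ 0.40512547, -0.0013727 ,  1.28515151]), 'attitude': array([-2.99742053,  0.01925282, -1.58607134])}
```

View pics/top0.png

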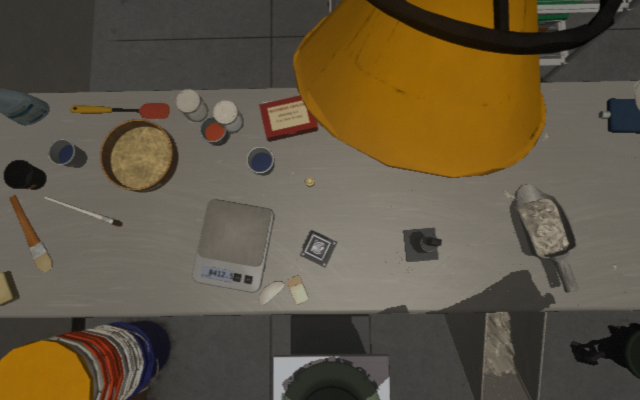

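View pics/side0.png

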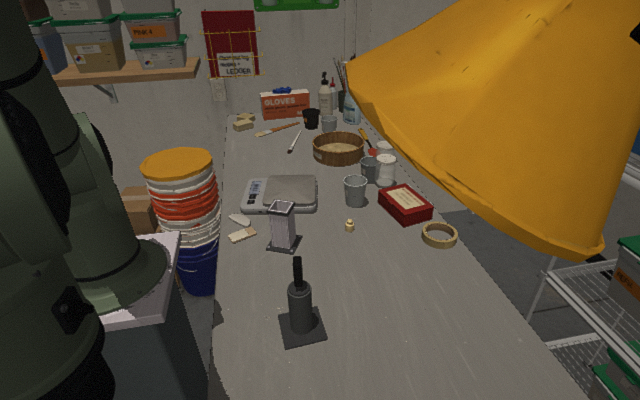

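Top view: stand at about (420,243), well at (319,247), scale at (235,245), brass weight at (310,182), and the cup probably at (260,160). A large lamp shade hangs over the far side.

```bash
cat > h.py <<'E'
from workcell import bot, grab_frame, calibration, job
import cv2,numpy as np
from scipy.spatial.transform import Rotation as R
def cam(n,c=None):
    c=c or calibration(n); f=200/np.tan(np.radians(c['vfov'])/2)
    return c,f,R.from_euler('xyz',c['attitude']).as_matrix()
def cloud(n,d,c=None):
    c,f,A=cam(n,c); v,u=np.mgrid[0:400,0:640]
    P=np.stack([(u-c['cx'])/f*d,(v-c['cy'])/f*d,d],-1)@A.T+c['eye']
    P[d==0]=np.nan; return P
def ray(n,uv,z,c=None):
    c,f,A=cam(n,c); uv=np.atleast_2d(np.asarray(uv,float))
    D=np.c_[(uv[:,0]-c['cx'])/f,(uv[:,1]-c['cy'])/f,np.ones(len(uv))]@A.T
    return c['eye']+D*((z-c['eye'][2])/D[:,2])[:,None]
def tool():
    s=bot.observe(); return s['position'],R.from_euler('xyz',s['tool_rot'])
def delta(target,yaw=None):
    p,r=tool(); print('shift tool',np.round(r.inv().apply(np.array(target)-p),4))
E
python3 - <<'E'
from h import *
d=np.load('pics/top0.npy'); P=cloud('top',d); im=cv2.imread('pics/top0.png')
def rect(name,box,z0,z1):
    u0,u1,v0,v1=box; Q=P[v0:v1,u0:u1]; m=(Q[...,2]>z0)&(Q[...,2]<z1); q=Q[m]
    r=cv2.minAreaRect(q[:,:2].astype(np.float32)*1000); print(name,len(q),'medz',np.median(q[:,2]).round(4),'rect mm',np.round(r[0],1),np.round(r[1],1),r[2], 'mean',q.mean(0).round(4))
rect('well rim',(295,345,225,272),.115,.14)
rect('well foot',(295,345,225,272),.003,.02)
rect('stand foot',(395,445,222,268),.003,.02)
rect('stand disc',(395,450,222,268),.112,.14)
rect('handle',(395,450,222,268),.17,.21)
rect('scale',(185,280,190,300),.025,.05)
rect('cup',(240,280,140,180),.07,.1)
rect('weight',(300,320,172,192),.02,.05)
Y=P[100:180,300:550]; L=Y[(Y[...,2]>.2)]; print('lamp',np.nanmin(L,0),np.nanmax(L,0))
S=cloud('side',np.load('pics/side0.npy')); ims=cv2.imread('pics/side0.png')
h=cv2.cvtColor(ims,cv2.COLOR_BGR2HSV); m=(h[...,0]>12)&(h[...,0]<28)&(h[...,1]>200)&(h[...,2]>120); m[:, :345]=0
q=S[m];q=q[np.isfinite(q[:,0])&(q[:,0]<1.5)]; print('lamp side',q.min(0),q.max(0)); lo=q[q[:,2]<q[:,2].min()+.05]; print(lo.min(0),lo.max(0))
a=cv2.resize(im[130:300,180:460],None,fx=2.8,fy=2.8,interpolation=cv2.INTER_CUBIC); cv2.imwrite('pics/crop.png',a)
E
```

```text
well rim 219 medz 0.1257 rect mm [442.7  27.3] [58.3 57.6] 64.13223266601562 mean [0.4425 0.0274 0.1258]
well foot 540 medz 0.0053 rect mm [443.9  24.7] [140.1 130.1] 89.1139144897461 mean [0.4389 0.0234 0.0062]
stand foot 795 medz 0.006 rect mm [ 449.1 -259.6] [141.3 127.2] 89.02568054199219 mean [ 0.4482 -0.2545  0.0064]
stand disc 183 medz 0.1217 rect mm [ 449.6 -260.3] [44.7 44. ] 89.98267364501953 mean [ 0.4481 -0.2572  0.1214]
handle 86 medz 0.191 rect mm [ 449.  -261.8] [25.8 16. ] 79.34854888916016 mean [ 0.4487 -0.2604  0.1898]
scale 4557 medz 0.0371 rect mm [455.1 266.1] [193.6 236.9] 78.8176498413086 mean [0.4697 0.2625 0.0359]
cup 158 medz 0.0837 rect mm [684.6 182.9] [73.1 72.5] 0.8752286434173584 mean [0.6911 0.1865 0.0825]
weight 59 medz 0.0283 rect mm [633.7  48.4] [24.7 23. ] 0.030918428674340248 mean [0.6332 0.049  0.0285]
lamp [ 0.55188136 -0.46882403  0.35562417] [0.7405838  0.04341238 0.55954311]
lamp side [ 0.55322002 -0.46884029  0.01393799] [0.94752352 0.75042665 0.60817056]
[0.85830073 0.65112474 0.01393799] [0.86830676 0.75042665 0.01991629]
```

View pics/crop.png

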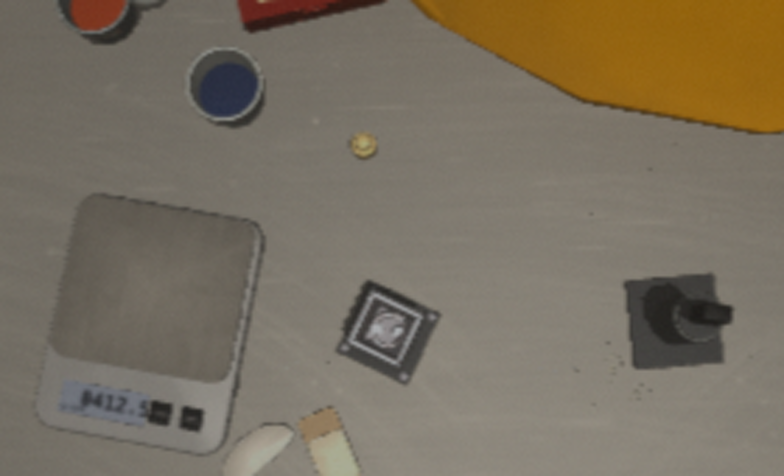

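The crop confirms: keys and display on the scale's near side, well yaw near 64° (mod 90°), handle's wide side along about 79° from world x. Moving towards the stand.

Units first: shifts go in shares of 0.4 m and turns go in shares of 60 degrees. So 0.25 m / 0.4 = 0.625, -0.168 m / 0.4 = -0.42, -0.32 rad / 1.0472 = -0.3056.

Emit:
hand_motion(motion=[[0.085, 0.125, -0.085, 0, 0, 0, -0.1528], [0.085, 0.25, -0.17, 0, 0, 0, -0.3056], [0.085, 0.375, -0.2525, 0, 0, 0, -0.4584], [0.085, 0.5, -0.3375, 0, 0, 0, -0.6112], [0.085, 0.625, -0.42, 0, 0, 0, -0.7639]])

```text
clock: 0.72
position: [0.4023, -0.33, 0.25]
tool_rot: [-3.142, 0.0, 1.185]
force: [1.4, -0.7, 0.1]
grip_width: 0.0847
finger_force: 0.0
```

```bash
python3 - <<'E'
from h import *
p,r=tool(); print(p,r.as_euler('xyz')); delta([.4493,-.261,.25])
im,d=grab_frame('wrist'); c=calibration('wrist'); print(c); cv2.imwrite('pics/w1.png',im)
E
```

```text
[ 0.40232135 -0.33002055  0.24998411] [-3.14157108e+00  1.37170794e-04  1.18498989e+00]
shift tool [ 0.0816  0.0176 -0.    ]
{'vfov': 70.83385465628606, 'cx': 322.0404008263221, 'cy': 201.42546957186784, 'eye': array([ 0.43350953, -0.25262596,  0.37311192]), 'attitude': array([ 2.84565159e+00, -1.84520254e-03, -3.68154271e-01])}
```

View pics/w1.png

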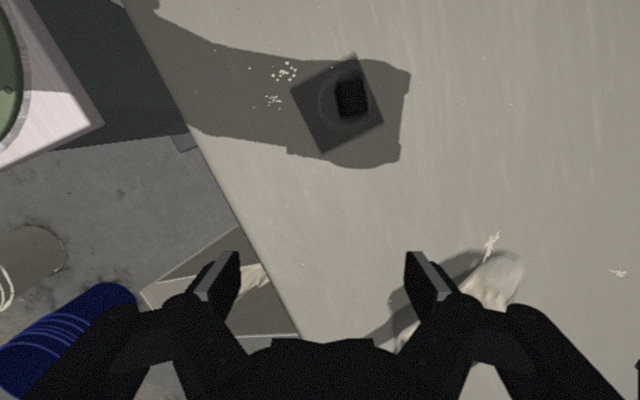

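Wrist view: handle top at about (351,98) on the stand foot, fingers at the bottom; picture "up" is tool +x. Measuring the handle more closely from here.

```bash
python3 - <<'E'
from h import *
c=calibration('wrist'); im,d=grab_frame('wrist'); P=cloud('wrist',d,c)
for z0,z1 in((.18,.2),(.112,.13)):
    Q=P[30:170,270:430]; m=(Q[...,2]>z0)&(Q[...,2]<z1); q=Q[m]
    r=cv2.minAreaRect(q[:,:2].astype(np.float32)*1000); print(len(q),np.median(q[:,2]),r, cv2.boxPoints(r).round(0).tolist())
E
```

```text
1081 0.19043950706486895 ((451.06011962890625, -259.843505859375), (25.977224349975586, 16.032901763916016), 81.44864654541016) [[441.0, -271.0], [457.0, -274.0], [461.0, -248.0], [445.0, -246.0]]
1229 0.1200635128253677 ((451.6580810546875, -259.67059326171875), (47.078277587890625, 46.85828399658203), 68.6121597290039) [[421.0, -273.0], [465.0, -290.0], [482.0, -246.0], [438.0, -229.0]]
```

In the tool's units: 0.0865 m / 0.4 = 0.2163, 0.0824 m / 0.4 = 0.206, -0.22 rad / 1.0472 = -0.2101.

Emit:
hand_motion(motion=[[0.085, 0.105, 0.023, 0, 0, 0, -0.105], [0.085, 0.206, 0.046, 0, 0, 0, -0.2101], [0.085, 0.206, 0.046, 0.1, 0, 0, -0.2101], [0.085, 0.206, 0.046, 0.2163, 0, 0, -0.2101], [0.085, 0.206, 0.046, 0.2163, 0, 0, -0.2101]], grip_force=60)

```text
clock: 1.45
position: [0.4485, -0.2618, 0.1613]
tool_rot: [-3.136, -0.002, 1.4]
force: [-0.1, 0.3, 1.0]
grip_width: 0.0852
finger_force: 0.0
```

Emit:
hand_motion(motion=[[0.03, 0, 0, 0, 0, 0, 0], [0.01, 0, 0, 0, 0, 0, 0], [0.01, 0, 0, 0, 0, 0, 0], [0.01, 0, 0, 0, 0, 0, 0], [0.01, 0, 0, 0, 0, 0, 0]], grip_force=60)

```text
clock: 2.08
position: [0.4502, -0.2628, 0.1642]
tool_rot: [3.141, 0.0, 1.4]
force: [-2.0, -0.0, 9.0]
grip_width: 0.0156
finger_force: 58.3
```

In the tool's units: -0.145 m / 0.4 = -0.3625, -0.13 m / 0.4 = -0.325.

Emit:
hand_motion(motion=[[0.01, 0, 0, -0.05, 0, 0, 0], [0.01, 0, 0, -0.125, 0, 0, 0], [0.01, 0, 0, -0.225, 0, 0, 0], [0.01, 0, 0, -0.325, 0, 0, 0], [0.01, 0, 0, -0.3625, 0, 0, 0]])

```text
clock: 2.7
position: [0.4504, -0.2628, 0.3106]
tool_rot: [3.139, 0.001, 1.4]
force: [-0.3, 0.2, -2.8]
grip_width: 0.0158
finger_force: 58.9
```

```bash
python3 - <<'E'
from h import *
c=calibration('wrist'); im,d=grab_frame('wrist'); p,r=tool(); print(p,r.as_euler('xyz'),bot.observe()['force'])
print('cam in tool',r.inv().apply(c['eye']-p),(r.inv()*R.from_euler('xyz',c['attitude'])).as_euler('xyz')); cv2.imwrite('pics/w2.png',im)
E
```

```text
[ 0.45058898 -0.26288472  0.3111362 ] [3.13867911e+00 1.20852207e-03 1.39957615e+00] [ 0.39710078 -0.24552659  0.19250577]
cam in tool [ 0.07595683 -0.00066666 -0.12211885] [-2.98996567e-01  3.15659293e-04  1.56939268e+00]
```

View pics/w2.png

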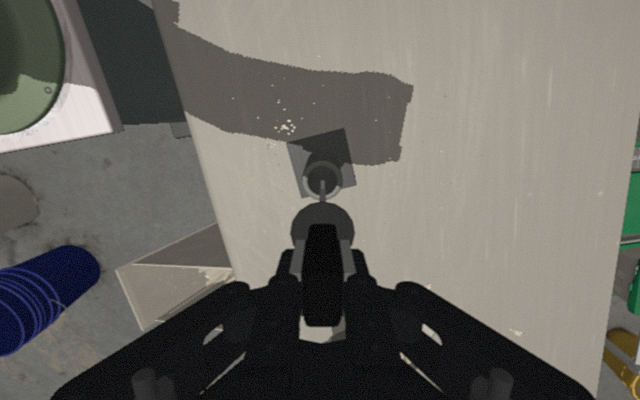

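The picker is held straight, with its disc at (322,228) and the rod running down to (323,190). Next: stop with the camera above the well and look into it.

In the tool's units: 0.2095 m / 0.4 = 0.5238, -0.0442 m / 0.4 = -0.1105, -0.17 rad / 1.0472 = -0.1623.

Emit:
hand_motion(motion=[[0.01, 0.1125, -0.0225, 0, 0, 0, -0.0382], [0.01, 0.25, -0.0525, 0, 0, 0, -0.0764], [0.01, 0.3875, -0.0825, 0, 0, 0, -0.1241], [0.01, 0.5238, -0.1105, 0, 0, 0, -0.1623], [0.01, 0.5238, -0.1105, 0, 0, 0, -0.1623]])

```text
clock: 3.38
position: [0.4416, -0.0451, 0.3077]
tool_rot: [-3.141, -0.001, 1.576]
force: [0.2, -1.5, -0.8]
grip_width: 0.0153
finger_force: 58.8
```

Emit:
hand_motion(motion=[[0.01, 0, 0, 0.125, 0, 0, 0], [0.01, 0, 0, 0.25, 0, 0, 0], [0.01, 0, 0, 0.325, 0, 0, 0], [0.01, 0, 0, 0.325, 0, 0, 0]])

```text
clock: 3.88
position: [0.4406, -0.0489, 0.1764]
tool_rot: [-3.137, -0.001, 1.57]
force: [0.3, -0.1, -1.3]
grip_width: 0.0154
finger_force: 58.8
```

```bash
python3 - <<'E'
from h import *
p,r=tool(); c=calibration('wrist'); im,d=grab_frame('wrist'); np.save('pics/w3.npy',d); P=cloud('wrist',d,c); T=r.inv().apply((P-p).reshape(-1,3)).reshape(P.shape)
print(p,r.as_euler('xyz'),c['eye'],c['attitude'])
cv2.imwrite('pics/w3.png',im)
for a,b in((-.034,-.024),(.039,.048)):
    m=(T[...,2]>a)&(T[...,2]<b)&(abs(T[...,1])<.03)&(abs(T[...,0])<.03); m[:, :270]=0; m[:,380:]=0
    q=T[m][:,:2].astype(np.float32)*1000; print(len(q)); 
    if len(q)>5: print(cv2.minAreaRect(q),q.min(0),q.max(0))
m=(P[...,2]>.118)&(P[...,2]<.135)&(P[...,1]>-.02)&(P[...,1]<.08); print('rim',cv2.minAreaRect(P[m][:,:2].astype(np.float32)*1000))
m=(P[...,2]>.025)&(P[...,2]<.055)&(P[...,1]>-.01)&(P[...,1]<.06)&(abs(P[...,0]-.443)<.03); q=P[m];print(len(q),np.percentile(q[:,2],[5,25,50,75,95]),q.mean(0))
v,u=np.nonzero(m); print(u.min(),u.max(),v.min(),v.max()); u0,v0=int(u.mean()),int(v.mean())
cv2.imwrite('pics/w3c.png',cv2.convertScaleAbs(cv2.resize(im[v0-38:v0+38,u0-45:u0+45],None,fx=7,fy=7,interpolation=cv2.INTER_CUBIC),alpha=1.8)); print(u0,v0)
E
```

```text
[ 0.4406244  -0.04891289  0.17641764] [-3.13672343e+00 -8.92564942e-04  1.56950663e+00] [0.44090585 0.02699401 0.29917181] [2.84310074e+00 4.11005006e-03 1.76991881e-04]
3251
((3.998004913330078, 1.1946430206298828), (43.718196868896484, 25.87025260925293), 87.72946166992188) [ -9.238123 -21.019676] [16.785261 22.915207]
1617
((9.489418029785156, 0.14847183227539062), (29.73558807373047, 41.642547607421875), 0.5194529891014099) [ -5.5467496 -20.728464 ] [24.366928 20.917488]
rim ((444.160400390625, 29.97272491455078), (58.06685256958008, 58.35735321044922), 63.54164505004883)
1565 [0.02521123 0.03306383 0.04218094 0.04334117 0.05193295] [0.44525537 0.03068106 0.03926063]
292 362 72 147
328 110
```

View pics/w3c.png

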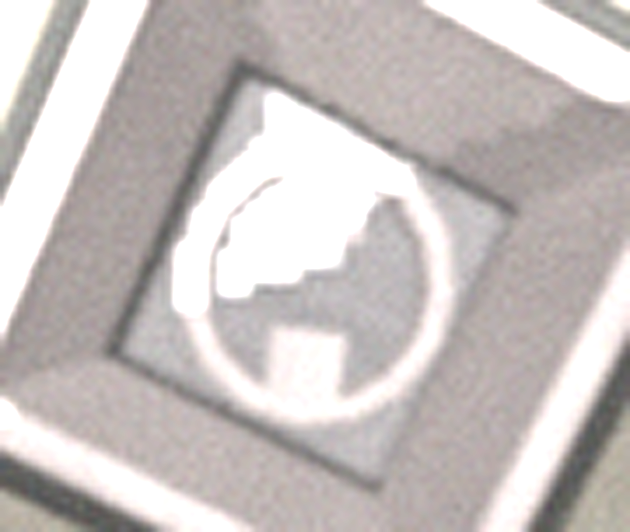

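The view shows the pot in the well: collar circle centred near (315,282) in the crop, with one lug at (308,365), so the lug line is almost along tool x. The bar has to turn about 90°. Next come numbers from the depth image.

```bash
python3 - <<'E'
from h import *
from scipy.optimize import least_squares
for k in range(2):
    p,r=tool(); c=calibration('wrist'); im,d=grab_frame('wrist'); P=cloud('wrist',d,c); T=r.inv().apply((P-p).reshape(-1,3)).reshape(P.shape)
    m=(P[...,2]>.0405)&(P[...,2]<.048)&(np.hypot(P[...,0]-.444,P[...,1]-.029)<.021)
    q=T[m][:,:2]*1000; c0=q.mean(0)
    h=cv2.convexHull(q.astype(np.float32))[:,0]
    f=least_squares(lambda a:np.hypot(*(h-a[:2]).T)-a[2],[*c0,17.5],loss='soft_l1').x
    o=q-f[:2]; rr=np.hypot(*o.T); l=o[rr<12.5]; a=np.arctan2(l[:,1],l[:,0])
    print(len(q),f,'lug pts',len(l),'line angle in tool', .5*np.angle(np.exp(2j*a).mean()), np.round(np.degrees(np.sort(a))[::max(1,len(a)//12)],0))
    fl=(P[...,2]>.018)&(P[...,2]<.028)&(np.hypot(P[...,0]-.444,P[...,1]-.029)<.032); Q=T[fl][:,:2].astype(np.float32)*1000; print('foot',cv2.minAreaRect(Q))
    m=(T[...,2]>.039)&(T[...,2]<.046)&(abs(T[...,1])<.03)&(abs(T[...,0])<.03); h=cv2.convexHull((T[m][:,:2]*1000).astype(np.float32))[:,0]; h=h[h[:,0]>2]
    print('disc',least_squares(lambda a:np.hypot(*(h-a[:2]).T)-a[2],[3,0,21],loss='soft_l1').x,'medz',np.median(T[m][:,2]))
    m=(P[...,2]>.118)&(P[...,2]<.135)&(P[...,1]>-.02)&(P[...,1]<.08); print('rim',cv2.minAreaRect(T[m][:,:2].astype(np.float32)*1000),np.median(P[m][:,2]))
    print(p,r.as_euler('xyz'))
E
```

```text
658 [77.72410269  3.54316073 17.24094926] lug pts 166 line angle in tool 0.13542421369117744 [-179. -173. -164. -155. -145.  -12.   -3.    4.   13.   23.   31.  161.
  172.]
foot ((78.67255401611328, 3.0182571411132812), (44.53118133544922, 44.28754806518555), 26.128311157226562)
disc [ 3.34632153  0.09429152 20.75884865] medz 0.04344958054370027
rim ((78.73575592041016, 2.6086959838867188), (58.11851119995117, 58.19269561767578), 26.26967430114746) 0.12408375727347444
[ 0.44159329 -0.04883857  0.17795882] [-3.13929275e+00 -5.30619619e-04  1.56954329e+00]
654 [77.96710702  2.70059102 17.10283859] lug pts 163 line angle in tool 0.14044683144021566 [-179. -171. -162. -152.  -23.  -11.   -2.    7.   16.   24.   32.  164.
  175.]
foot ((78.66018676757812, 2.0534801483154297), (44.376304626464844, 44.275352478027344), 26.06806182861328)
disc [ 3.36014561  0.07459687 20.74548333] medz 0.04346769264988429
rim ((78.75044250488281, 1.8357162475585938), (58.19575881958008, 58.180084228515625), 26.362396240234375) 0.1240758063856201
[ 0.44223356 -0.04881816  0.1788852 ] [-3.14132908e+00 -1.94535286e-04  1.56943987e+00]
```

In the tool's units: -0.135 m / 0.4 = -0.3375, -0.1 m / 0.4 = -0.25, -0.25 rad / 1.0472 = -0.2387.

Emit:
hand_motion(motion=[[0.01, 0, 0, -0.125, 0, 0, 0], [0.01, 0, 0, -0.25, 0, 0, -0.0955], [0.01, 0, 0, -0.3375, 0, 0, -0.2387], [0.01, 0.05, 0.005, -0.3375, 0, 0, -0.4011], [0.01, 0.1125, 0.01, -0.3375, 0, 0, -0.573]])

```text
clock: 4.65
position: [0.4464, -0.0035, 0.3153]
tool_rot: [3.14, 0.002, 2.174]
force: [0.2, 0.5, -1.2]
grip_width: 0.0156
finger_force: 59.3
```

```bash
python3 - <<'E'
from h import *
p,r=tool(); print(p,r.as_euler('xyz'))
E
```

```text
[ 0.4464171  -0.00354586  0.31526576] [3.13980669e+00 2.43187145e-03 2.17401890e+00]
```

In the tool's units: 0.0253 m / 0.4 = 0.0633, 0.0198 m / 0.4 = 0.0495, -0.83 rad / 1.0472 = -0.7926.

Emit:
hand_motion(motion=[[0.01, 0.02, 0.015, 0, 0, 0, -0.1719], [0.01, 0.04, 0.03, 0, 0, 0, -0.3438], [0.01, 0.0633, 0.0495, 0, 0, 0, -0.5157], [0.01, 0.0633, 0.0495, 0, 0, 0, -0.678], [0.01, 0.0633, 0.0495, 0, 0, 0, -0.7926]])

```text
clock: 5.28
position: [0.4484, 0.0285, 0.3148]
tool_rot: [-3.141, 0.002, 3.005]
force: [-0.2, -0.0, -1.3]
grip_width: 0.0152
finger_force: 59.3
```

Emit:
hand_motion(motion=[[0.01, 0, 0, 0, 0, 0, 0], [0.01, 0, 0, 0, 0, 0, 0], [0.01, 0, 0, 0, 0, 0, 0]])

```text
clock: 5.65
position: [0.4483, 0.0284, 0.3138]
tool_rot: [-3.141, 0.0, 2.998]
force: [1.0, 1.0, -2.0]
grip_width: 0.0155
finger_force: 59.3
```

```bash
python3 - <<'E'
from h import *
for k in range(4):
    p,r=tool(); print(p,r.as_euler('xyz'),bot.observe()['force'])
    c=calibration('wrist'); im,d=grab_frame('wrist')
cv2.imwrite('pics/w4.png',im)
P=cloud('wrist',d,c); T=r.inv().apply((P-p).reshape(-1,3)).reshape(P.shape)
m=(P[...,2]>.115)&(P[...,2]<.135)&(np.hypot(P[...,0]-.444,P[...,1]-.029)<.045); print(m.sum(),cv2.minAreaRect(P[m][:,:2].astype(np.float32)*1000))
print(R.from_euler('z',0).apply(r.apply([.00335,.00008,.1575])+p))
E
```

```text
[0.44827795 0.02840411 0.31376785] [-3.14144712e+00  4.18233015e-04  2.99803964e+00] [ 1.0283654   0.98394392 -2.03087034]
[0.4482823  0.02843372 0.31369934] [-3.14151012e+00  3.31888819e-04  2.99845696e+00] [ 0.51863535  0.5341718  -1.31952589]
[0.44825129 0.02845654 0.31362263] [-3.14151891e+00  1.69533493e-04  2.99886387e+00] [-0.04271072  0.15812038 -1.66210855]
[0.44823007 0.02845942 0.31355199] [-3.14152973e+00  1.99259681e-05  2.99912010e+00] [ 0.028139   -0.52958402 -1.86823064]
1082 ((443.906494140625, 30.721595764160156), (58.02982711791992, 57.93733215332031), 63.665382385253906)
[0.44492707 0.02900403 0.15605192]
```

View pics/w4.png

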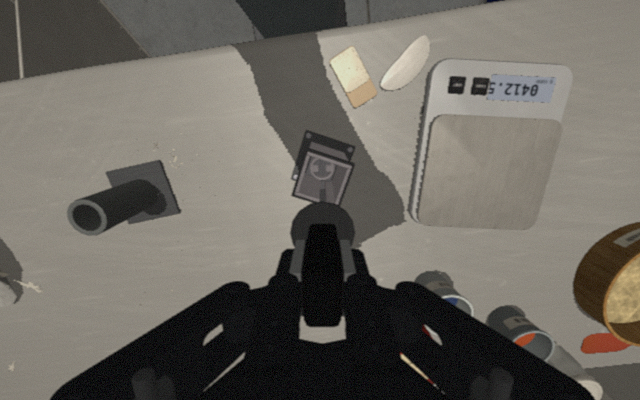

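The picker is above the well with its rod at (322,195), lined up with the mouth. Going down.

In the tool's units: 0.1 m / 0.4 = 0.25, 0.09 m / 0.4 = 0.225.

Emit:
hand_motion(motion=[[0.01, 0, 0, 0.0625, 0, 0, 0], [0.01, 0, 0, 0.125, 0, 0, 0], [0.01, 0, 0, 0.1875, 0, 0, 0], [0.01, 0, 0, 0.225, 0, 0, 0], [0.01, 0, 0, 0.25, 0, 0, 0]])

```text
clock: 6.48
position: [0.4483, 0.0285, 0.2131]
tool_rot: [3.142, -0.0, 3.0]
force: [0.4, -1.2, -1.3]
grip_width: 0.0154
finger_force: 59.4
```

Emit:
hand_motion(motion=[[0.01, 0, 0, 0, 0, 0, 0], [0.01, 0, 0, 0.005, 0, 0, 0], [0.01, 0, 0, 0.01, 0, 0, 0], [0.01, 0, 0, 0.015, 0, 0, 0], [0.01, 0, 0, 0.02, 0, 0, 0]])

```text
clock: 7.1
position: [0.4483, 0.0284, 0.2055]
tool_rot: [3.142, 0.0, 3.0]
force: [-0.0, -0.8, -0.9]
grip_width: 0.0151
finger_force: 59.4
```

In the tool's units: 0.006 m / 0.4 = 0.015, 0.0045 m / 0.4 = 0.0113.

Emit:
hand_motion(motion=[[0.01, 0, 0, 0.0038, 0, 0, 0], [0.01, 0, 0, 0.0075, 0, 0, 0], [0.01, 0, 0, 0.0113, 0, 0, 0], [0.01, 0, 0, 0.015, 0, 0, 0], [0.01, 0, 0, 0.015, 0, 0, 0]])

```text
clock: 7.72
position: [0.4482, 0.0284, 0.1994]
tool_rot: [3.142, -0.0, 3.0]
force: [-0.3, 0.8, -1.8]
grip_width: 0.015
finger_force: 59.4
```

```bash
python3 - <<'E'
from h import *
p,r=tool(); print(p,r.apply([.00335,.00008,.1575])+p)
E
```

```text
[0.44822007 0.02843643 0.19941175] [0.44488942 0.0289949  0.04191231]
```

In the tool's units: 0.003 m / 0.4 = 0.0075, 0.002 m / 0.4 = 0.005.

Emit:
hand_motion(motion=[[0.01, 0, 0, 0.0025, 0, 0, 0], [0.01, 0, 0, 0.005, 0, 0, 0], [0.01, 0, 0, 0.0075, 0, 0, 0], [0.01, 0, 0, 0.0075, 0, 0, 0]])

```text
clock: 8.22
position: [0.4482, 0.0284, 0.1964]
tool_rot: [3.142, -0.0, 3.0]
force: [0.5, -0.5, -1.6]
grip_width: 0.015
finger_force: 59.4
```

Emit:
hand_motion(motion=[[0.01, 0, 0, 0.0025, 0, 0, 0], [0.01, 0, 0, 0.005, 0, 0, 0], [0.01, 0, 0, 0.005, 0, 0, 0]])

```text
clock: 8.6
position: [0.4482, 0.0284, 0.1944]
tool_rot: [3.142, -0.0, 3.0]
force: [-0.1, -1.0, -1.7]
grip_width: 0.0152
finger_force: 59.4
```

In the tool's units: 0.006 m / 0.4 = 0.015, 0.004 m / 0.4 = 0.01.

Emit:
hand_motion(motion=[[0.01, 0, 0, 0.005, 0, 0, 0], [0.01, 0, 0, 0.01, 0, 0, 0], [0.01, 0, 0, 0.015, 0, 0, 0], [0.01, 0, 0, 0.015, 0, 0, 0]])

```text
clock: 9.1
position: [0.4482, 0.0284, 0.1883]
tool_rot: [3.142, -0.0, 3.0]
force: [-0.1, -0.2, -1.9]
grip_width: 0.0154
finger_force: 59.4
```

Emit:
hand_motion(motion=[[0.01, 0, 0, 0.0025, 0, 0, 0], [0.01, 0, 0, 0.005, 0, 0, 0], [0.01, 0, 0, 0.005, 0, 0, 0]])

```text
clock: 9.48
position: [0.4482, 0.0284, 0.1864]
tool_rot: [-3.142, -0.0, 3.0]
force: [-0.5, 0.1, -1.5]
grip_width: 0.0153
finger_force: 59.4
```

In the tool's units: 0.001 m / 0.4 = 0.0025.

Emit:
hand_motion(motion=[[0.01, 0, 0, 0.0025, 0, 0, 0], [0.01, 0, 0, 0.0025, 0, 0, 0]])

```text
clock: 9.72
position: [0.4483, 0.0284, 0.1855]
tool_rot: [3.142, -0.0, 3.0]
force: [0.3, 0.8, -1.9]
grip_width: 0.0156
finger_force: 59.4
```

Emit:
hand_motion(motion=[[0.01, 0.0003, -0.0015, 0, 0, 0, 0.1719], [0.01, 0.0005, -0.003, 0, 0, 0, 0.3438], [0.01, 0.0005, -0.003, 0, 0, 0, 0.3438]])

```text
clock: 10.1
position: [0.4479, 0.0273, 0.1856]
tool_rot: [-3.141, 0.0, 2.641]
force: [0.2, 0.3, -2.0]
grip_width: 0.0154
finger_force: 59.3
```

```bash
python3 -c "
from workcell import bot; print(bot.observe()['moment'])"
```

```text
[ 0.01898239 -0.00553313  0.01135091]
```

In the tool's units: -0.0022 m / 0.4 = -0.0055, -0.0018 m / 0.4 = -0.0045, 0.7 rad / 1.0472 = 0.6685.

Emit:
hand_motion(motion=[[0.01, 0.0003, -0.0015, 0, 0, 0, 0.1719], [0.01, 0.0005, -0.003, 0, 0, 0, 0.3438], [0.01, 0.0013, -0.0045, 0, 0, 0, 0.5157], [0.01, 0.002, -0.0055, 0, 0, 0, 0.6685], [0.01, 0.002, -0.0055, 0, 0, 0, 0.6685]])

```text
clock: 10.72
position: [0.4461, 0.0259, 0.1855]
tool_rot: [-3.142, 0.0, 1.945]
force: [0.3, -0.8, -2.3]
grip_width: 0.0153
finger_force: 59.3
```

```bash
python3 -c "
from workcell import bot; print(bot.observe()['moment'])"
```

```text
[ 0.02241678 -0.06899401 -0.01742492]
```

In the tool's units: -0.0017 m / 0.4 = -0.0043, -0.0012 m / 0.4 = -0.003, 0.51 rad / 1.0472 = 0.487.

Emit:
hand_motion(motion=[[0.01, 0.0003, -0.0015, 0, 0, 0, 0.1719], [0.01, 0.0005, -0.003, 0, 0, 0, 0.3438], [0.01, 0.0013, -0.0043, 0, 0, 0, 0.487], [0.01, 0.0013, -0.0043, 0, 0, 0, 0.487], [0.01, 0.0013, -0.0043, 0, 0, 0, 0.487]])

```text
clock: 11.35
position: [0.4444, 0.0256, 0.1855]
tool_rot: [-3.141, -0.0, 1.436]
force: [-0.2, -0.2, -1.6]
grip_width: 0.0155
finger_force: 59.3
```

```bash
python3 -c "
from workcell import bot; print(bot.observe()['moment'])"
```

```text
[ 0.03644265  0.02819326 -0.04981217]
```

Turned without any resistance. Lifting gently.

In the tool's units: -0.005 m / 0.4 = -0.0125, -0.004 m / 0.4 = -0.01.

Emit:
hand_motion(motion=[[0.01, 0, 0, -0.0025, 0, 0, 0], [0.01, 0, 0, -0.005, 0, 0, 0], [0.01, 0, 0, -0.0075, 0, 0, 0], [0.01, 0, 0, -0.01, 0, 0, 0], [0.01, 0, 0, -0.0125, 0, 0, 0]])

```text
clock: 11.98
position: [0.4443, 0.0256, 0.1905]
tool_rot: [-3.142, 0.0, 1.43]
force: [-0.1, -0.6, -5.2]
grip_width: 0.0153
finger_force: 59.0
```

Emit:
hand_motion(motion=[[0.01, 0, 0, -0.005, 0, 0, 0], [0.01, 0, 0, -0.01, 0, 0, 0], [0.01, 0, 0, -0.015, 0, 0, 0], [0.01, 0, 0, -0.02, 0, 0, 0], [0.01, 0, 0, -0.025, 0, 0, 0]])

```text
clock: 12.6
position: [0.4444, 0.0255, 0.2007]
tool_rot: [3.142, 0.0, 1.43]
force: [-0.9, 0.0, -5.5]
grip_width: 0.0156
finger_force: 59.0
```

In the tool's units: -0.034 m / 0.4 = -0.085, -0.027 m / 0.4 = -0.0675.

Emit:
hand_motion(motion=[[0.01, 0, 0, -0.015, 0, 0, 0], [0.01, 0, 0, -0.0325, 0, 0, 0], [0.01, 0, 0, -0.05, 0, 0, 0], [0.01, 0, 0, -0.0675, 0, 0, 0], [0.01, 0, 0, -0.085, 0, 0, 0]])

```text
clock: 13.22
position: [0.4444, 0.0256, 0.235]
tool_rot: [3.141, -0.0, 1.43]
force: [0.3, -0.4, -5.6]
grip_width: 0.0156
finger_force: 58.8
```

Emit:
hand_motion(motion=[[0.01, 0, 0, -0.025, 0, 0, 0], [0.01, 0, 0, -0.05, 0, 0, 0], [0.01, 0, 0, -0.075, 0, 0, 0], [0.01, 0, 0, -0.1, 0, 0, 0], [0.01, 0, 0, -0.125, 0, 0, 0]])

```text
clock: 13.85
position: [0.4444, 0.0256, 0.2852]
tool_rot: [3.142, -0.0, 1.43]
force: [0.7, -1.2, -5.7]
grip_width: 0.0151
finger_force: 58.8
```

In the tool's units: -0.048 m / 0.4 = -0.12, -0.04 m / 0.4 = -0.1.

Emit:
hand_motion(motion=[[0.01, 0, 0, -0.025, 0, 0, 0], [0.01, 0, 0, -0.05, 0, 0, 0], [0.01, 0, 0, -0.075, 0, 0, 0], [0.01, 0, 0, -0.1, 0, 0, 0], [0.01, 0, 0, -0.12, 0, 0, 0]])

```text
clock: 14.48
position: [0.4444, 0.0256, 0.3332]
tool_rot: [3.141, -0.0, 1.43]
force: [-0.4, -0.2, -4.2]
grip_width: 0.0158
finger_force: 58.8
```

Emit:
hand_motion(motion=[[0.01, 0, 0, -0.01, 0, 0, 0], [0.01, 0, 0, -0.015, 0, 0, 0], [0.01, 0, 0, -0.015, 0, 0, 0], [0.01, 0, 0, -0.015, 0, 0, 0]])

```text
clock: 14.98
position: [0.4443, 0.0256, 0.3383]
tool_rot: [-3.141, 0.0, 1.43]
force: [0.8, 0.3, -4.9]
grip_width: 0.0153
finger_force: 58.9
```

```bash
python3 - <<'E'
from h import *
p,r=tool(); c=calibration('wrist'); im,d=grab_frame('wrist'); cv2.imwrite('pics/w5.png',im); P=cloud('wrist',d,c); np.save('pics/w5.npy',P)
im,d=grab_frame('side'); S=cloud('side',d); cv2.imwrite('pics/s5.png',im[170:330,190:360])
m=(abs(S[...,0]-.445)<.04)&(abs(S[...,1]-.029)<.04)&(S[...,2]>.01); print('lowest/hist',np.histogram(S[m][:,2],np.arange(.0,.4,.01)))
E
```

```text
lowest/hist (array([  0,  71,  69,  80,  68,  73,  78,  77,  82,  96, 122, 118, 204,
         0,   0,   6,  68,  98,  56,  87,   8,  10,   7,   9,  11,   5,
         8,  11,   4, 108,  17,  26,  61,  78,  76,  90, 134, 145,  93]), array([0.  , 0.01, 0.02, 0.03, 0.04, 0.05, 0.06, 0.07, 0.08, 0.09, 0.1 ,
       0.11, 0.12, 0.13, 0.14, 0.15, 0.16, 0.17, 0.18, 0.19, 0.2 , 0.21,
       0.22, 0.23, 0.24, 0.25, 0.26, 0.27, 0.28, 0.29, 0.3 , 0.31, 0.32,
       0.33, 0.34, 0.35, 0.36, 0.37, 0.38, 0.39]))
```

The pot hangs clear, with its underside at about 0.157 m. Carrying it to the scale.

In the tool's units: 0.12 m / 0.4 = 0.3, 0.06 m / 0.4 = 0.15.

Emit:
hand_motion(motion=[[0.01, 0.025, 0.0013, 0, 0, 0, 0], [0.01, 0.075, 0.0038, 0, 0, 0, 0], [0.01, 0.15, 0.0075, 0, 0, 0, 0], [0.01, 0.225, 0.0113, 0, 0, 0, 0], [0.01, 0.3, 0.015, 0, 0, 0, 0]])

```text
clock: 15.7
position: [0.4672, 0.1452, 0.3385]
tool_rot: [-3.142, -0.0, 1.43]
force: [0.7, -0.8, -4.5]
grip_width: 0.0151
finger_force: 58.8
```

Emit:
hand_motion(motion=[[0.01, 0.075, 0.0033, 0, 0, 0, 0], [0.01, 0.15, 0.0065, 0, 0, 0, 0], [0.01, 0.2125, 0.0095, 0, 0, 0, 0], [0.01, 0.2625, 0.0115, 0, 0, 0, 0], [0.01, 0.2858, 0.0125, 0, 0, 0, 0]])

```text
clock: 16.32
position: [0.4881, 0.2572, 0.3383]
tool_rot: [-3.141, -0.0, 1.431]
force: [-0.1, -0.2, -5.2]
grip_width: 0.0155
finger_force: 58.9
```

Emit:
hand_motion(motion=[[0.01, 0, 0, 0.025, 0, 0, 0], [0.01, 0, 0, 0.0625, 0, 0, 0], [0.01, 0, 0, 0.1, 0, 0, 0], [0.01, 0, 0, 0.1375, 0, 0, 0], [0.01, 0, 0, 0.15, 0, 0, 0]])

```text
clock: 16.95
position: [0.4879, 0.2556, 0.2772]
tool_rot: [-3.14, 0.001, 1.43]
force: [-1.2, 0.0, -5.2]
grip_width: 0.0153
finger_force: 58.8
```

```bash
python3 - <<'E'
from h import *
p,r=tool(); print('tip',r.apply([.00335,.00008,.1575])+p)
c=calibration('wrist'); im,d=grab_frame('wrist'); P=cloud('wrist',d,c); m=(P[...,2]>.028)&(P[...,2]<.045)&(abs(P[...,0]-.46)<.16)&(abs(P[...,1]-.26)<.16)
print('scale',cv2.minAreaRect(P[m][:,:2].astype(np.float32)*1000),np.median(P[m][:,2]))
im,d=grab_frame('side'); cv2.imwrite('pics/s6.png',cv2.resize(im[60:280,190:400],None,fx=2.5,fy=2.5))
im,d=grab_frame('top'); P=cloud('top',d); m=(P[...,2]>.03)&(P[...,2]<.045)&(abs(P[...,0]-.46)<.16)&(abs(P[...,1]-.26)<.16); print(cv2.minAreaRect(P[m][:,:2].astype(np.float32)*1000))
E
```

```text
tip [0.48822902 0.25880243 0.11974397]
scale ((468.4867858886719, 268.03021240234375), (181.9908447265625, 210.71568298339844), 79.17267608642578) 0.036283001591284225
((489.31060791015625, 245.35289001464844), (152.85243225097656, 158.24850463867188), 79.05860900878906)
```

View pics/s6.png

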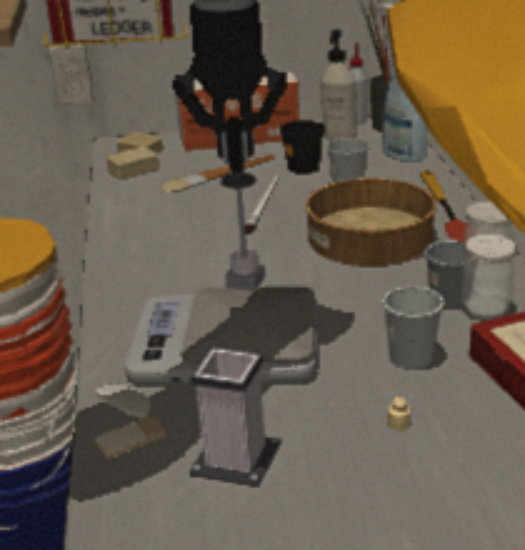

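The pot hangs upright under the picker, over the middle of the weighing plate; cup and weight untouched. Setting it down slowly.

Units first: shifts go in shares of 0.4 m and turns go in shares of 60 degrees. So 0.048 m / 0.4 = 0.12, 0.043 m / 0.4 = 0.1075.

Emit:
hand_motion(motion=[[0.01, 0, 0, 0.025, 0, 0, 0], [0.01, 0, 0, 0.055, 0, 0, 0], [0.01, 0, 0, 0.085, 0, 0, 0], [0.01, 0, 0, 0.1075, 0, 0, 0], [0.01, 0, 0, 0.12, 0, 0, 0]])

```text
clock: 17.73
position: [0.4881, 0.2559, 0.2298]
tool_rot: [-3.141, 0.0, 1.43]
force: [0.7, 0.1, -4.5]
grip_width: 0.0153
finger_force: 58.8
```

Emit:
hand_motion(motion=[[0.01, 0, 0, 0, 0, 0, 0], [0.01, 0, 0, 0.0025, 0, 0, 0], [0.01, 0, 0, 0.005, 0, 0, 0], [0.01, 0, 0, 0.0075, 0, 0, 0], [0.01, 0, 0, 0.01, 0, 0, 0]])

```text
clock: 18.35
position: [0.4882, 0.256, 0.2265]
tool_rot: [3.142, -0.0, 1.43]
force: [1.0, -0.4, -4.8]
grip_width: 0.0152
finger_force: 58.8
```

Emit:
hand_motion(motion=[[0.01, 0, 0, 0.0025, 0, 0, 0], [0.01, 0, 0, 0.005, 0, 0, 0], [0.01, 0, 0, 0.0075, 0, 0, 0], [0.01, 0, 0, 0.0075, 0, 0, 0]])

```text
clock: 18.85
position: [0.4882, 0.256, 0.2234]
tool_rot: [-3.141, 0.0, 1.43]
force: [-0.1, -0.4, -4.4]
grip_width: 0.0152
finger_force: 58.8
```

In the tool's units: 0.003 m / 0.4 = 0.0075, 0.002 m / 0.4 = 0.005.

Emit:
hand_motion(motion=[[0.01, 0, 0, 0.0025, 0, 0, 0], [0.01, 0, 0, 0.005, 0, 0, 0], [0.01, 0, 0, 0.0075, 0, 0, 0], [0.01, 0, 0, 0.0075, 0, 0, 0]])

```text
clock: 19.35
position: [0.4881, 0.256, 0.2204]
tool_rot: [-3.141, 0.0, 1.43]
force: [0.3, 0.4, -5.2]
grip_width: 0.0156
finger_force: 58.8
```

Emit:
hand_motion(motion=[[0.01, 0, 0, 0.0025, 0, 0, 0], [0.01, 0, 0, 0.0025, 0, 0, 0]])

```text
clock: 19.6
position: [0.4881, 0.256, 0.2195]
tool_rot: [-3.142, -0.0, 1.43]
force: [0.5, 0.9, -4.6]
grip_width: 0.0151
finger_force: 58.8
```

Emit:
hand_motion(motion=[[0.01, 0, 0, 0.0025, 0, 0, 0], [0.01, 0, 0, 0.0025, 0, 0, 0]])

```text
clock: 19.85
position: [0.4883, 0.2561, 0.2186]
tool_rot: [3.141, -0.0, 1.43]
force: [0.6, -0.6, -0.4]
grip_width: 0.0152
finger_force: 59.3
```

Emit:
hand_motion(motion=[[0.01, 0, 0, 0.0025, 0, 0, 0], [0.01, 0, 0, 0.0025, 0, 0, 0]])

```text
clock: 20.1
position: [0.4882, 0.256, 0.2175]
tool_rot: [3.142, -0.0, 1.43]
force: [-0.7, -0.6, -1.1]
grip_width: 0.015
finger_force: 59.3
```

In the tool's units: 0.0016 m / 0.4 = 0.004, 0.001 m / 0.4 = 0.0025.

Emit:
hand_motion(motion=[[0.01, 0, 0, 0.0025, 0, 0, 0], [0.01, 0, 0, 0.004, 0, 0, 0], [0.01, 0, 0, 0.004, 0, 0, 0]])

```text
clock: 20.48
position: [0.4882, 0.256, 0.2159]
tool_rot: [-3.142, 0.0, 1.43]
force: [-0.1, -0.4, -0.6]
grip_width: 0.0152
finger_force: 59.3
```

Emit:
hand_motion(motion=[[0.01, 0.0003, 0.0015, 0, 0, 0, -0.1719], [0.01, 0.0005, 0.003, 0, 0, 0, -0.3438], [0.01, 0.0013, 0.0043, 0, 0, 0, -0.5157], [0.01, 0.002, 0.0055, 0, 0, 0, -0.6875], [0.01, 0.002, 0.0055, 0, 0, 0, -0.6875]])

```text
clock: 21.1
position: [0.4906, 0.2563, 0.2158]
tool_rot: [-3.141, -0.0, 2.149]
force: [-0.5, -0.6, -1.9]
grip_width: 0.0152
finger_force: 59.3
```

```bash
python3 -c "
from workcell import bot; print(bot.observe()['moment'])"
```

```text
[-0.01218859 -0.03755197  0.0012923 ]
```

In the tool's units: 0.0022 m / 0.4 = 0.0055, 0.0017 m / 0.4 = 0.0043, -0.71 rad / 1.0472 = -0.678.

Emit:
hand_motion(motion=[[0.01, 0.0003, 0.0015, 0, 0, 0, -0.1719], [0.01, 0.0005, 0.003, 0, 0, 0, -0.3438], [0.01, 0.0013, 0.0043, 0, 0, 0, -0.5157], [0.01, 0.002, 0.0055, 0, 0, 0, -0.678], [0.01, 0.002, 0.0055, 0, 0, 0, -0.678]])

```text
clock: 21.72
position: [0.4919, 0.2583, 0.2158]
tool_rot: [3.142, -0.0, 2.855]
force: [-0.1, 0.1, -1.5]
grip_width: 0.0152
finger_force: 59.3
```

Emit:
hand_motion(motion=[[0.01, 0, 0.0008, 0, 0, 0, -0.0859], [0.01, 0.0003, 0.0013, 0, 0, 0, -0.1337], [0.01, 0.0003, 0.0013, 0, 0, 0, -0.1337]])

```text
clock: 22.1
position: [0.4919, 0.2589, 0.2159]
tool_rot: [-3.142, -0.0, 2.994]
force: [0.0, 0.5, -1.6]
grip_width: 0.0154
finger_force: 59.3
```

```bash
python3 -c "
from workcell import bot; print(bot.observe()['moment'])"
```

```text
[ 0.02608308  0.02866883 -0.00338458]
```

Turned free. Lifting off slowly and watching the load.

In the tool's units: -0.005 m / 0.4 = -0.0125, -0.004 m / 0.4 = -0.01.

Emit:
hand_motion(motion=[[0.01, 0, 0, -0.0025, 0, 0, 0], [0.01, 0, 0, -0.005, 0, 0, 0], [0.01, 0, 0, -0.0075, 0, 0, 0], [0.01, 0, 0, -0.01, 0, 0, 0], [0.01, 0, 0, -0.0125, 0, 0, 0]])

```text
clock: 22.72
position: [0.4919, 0.2589, 0.221]
tool_rot: [3.142, -0.0, 2.999]
force: [-0.1, -0.2, -2.6]
grip_width: 0.0156
finger_force: 59.3
```

Emit:
hand_motion(motion=[[0.01, 0, 0, -0.005, 0, 0, 0], [0.01, 0, 0, -0.01, 0, 0, 0], [0.01, 0, 0, -0.015, 0, 0, 0], [0.01, 0, 0, -0.02, 0, 0, 0], [0.01, 0, 0, -0.02, 0, 0, 0]])

```text
clock: 23.35
position: [0.492, 0.2589, 0.2291]
tool_rot: [3.141, 0.0, 3.0]
force: [0.3, -0.4, -0.6]
grip_width: 0.0156
finger_force: 59.3
```

In the tool's units: -0.09 m / 0.4 = -0.225, -0.08 m / 0.4 = -0.2.

Emit:
hand_motion(motion=[[0.01, 0, 0, -0.05, 0, 0, 0], [0.01, 0, 0, -0.125, 0, 0, 0], [0.01, 0, 0, -0.2, 0, 0, 0], [0.01, 0, 0, -0.225, 0, 0, 0]])

```text
clock: 23.85
position: [0.4922, 0.2594, 0.3214]
tool_rot: [3.14, 0.002, 3.0]
force: [0.1, -0.2, -2.2]
grip_width: 0.0155
finger_force: 59.3
```

Emit:
hand_motion(motion=[[0.01, -0.0025, -0.075, 0, 0, 0, 0], [0.01, -0.0075, -0.2, 0, 0, 0, 0], [0.01, -0.0125, -0.325, 0, 0, 0, 0], [0.01, -0.015, -0.45, 0, 0, 0, 0], [0.01, -0.02, -0.575, 0, 0, 0, 0]])

```text
clock: 24.48
position: [0.4668, 0.0284, 0.3189]
tool_rot: [-3.141, -0.0, 3.0]
force: [0.7, -0.3, -0.7]
grip_width: 0.0154
finger_force: 59.3
```

Emit:
hand_motion(motion=[[0.01, -0.005, -0.125, 0, 0, 0, 0], [0.01, -0.0075, -0.25, 0, 0, 0, 0], [0.01, -0.0125, -0.375, 0, 0, 0, 0], [0.01, -0.0143, -0.4275, 0, 0, 0, 0], [0.01, -0.0143, -0.4275, 0, 0, 0, 0]])

```text
clock: 25.1
position: [0.4483, -0.1414, 0.3187]
tool_rot: [3.142, -0.001, 2.997]
force: [-0.0, 1.1, -2.2]
grip_width: 0.0151
finger_force: 59.4
```

```bash
python3 - <<'E'
from h import *
from scipy.optimize import least_squares
for n in ('wrist','top'):
    p,r=tool(); c=calibration(n); im,d=grab_frame(n); P=cloud(n,d,c)
    m=(P[...,2]>.112)&(P[...,2]<.125)&(np.hypot(P[...,0]-.451,P[...,1]+.26)<.035); q=P[m][:,:2]*1000
    h=cv2.convexHull(q.astype(np.float32))[:,0]; print(n,len(q),least_squares(lambda a:np.hypot(*(h-a[:2]).T)-a[2],[451,-260,24],loss='soft_l1').x,q.min(0),q.max(0))
    m=(P[...,2]>.07)&(P[...,2]<.085)&(np.hypot(P[...,0]-.489,P[...,1]-.259)<.03); q=P[m]; print('collar on scale',len(q),q[:,:2].mean(0) if len(q) else '')
    m=(P[...,2]>.05)&(P[...,2]<.06)&(np.hypot(P[...,0]-.489,P[...,1]-.259)<.04); q=P[m]; print('foot',len(q),q[:,:2].mean(0) if len(q) else '', np.ptp(q[:,2]) if len(q) else '')
    if n=='wrist': 
        T=r.inv().apply((P-p).reshape(-1,3)).reshape(P.shape); m=(T[...,2]>.039)&(T[...,2]<.046)&(abs(T[...,1])<.03)&(abs(T[...,0])<.03); h=cv2.convexHull((T[m][:,:2]*1000).astype(np.float32))[:,0]; h=h[h[:,0]>2]; print('disc',least_squares(lambda a:np.hypot(*(h-a[:2]).T)-a[2],[3,0,21],loss='soft_l1').x)
    print(p,r.as_euler('xyz'))
    cv2.imwrite(f'pics/{n}7.png',im)
E
```

```text
wrist 645 [ 451.05913054 -258.60299489   23.62218778] [ 427.46497324 -282.29500098] [ 474.15938263 -234.80241945]
collar on scale 377 [0.48803506 0.25703714]
foot 479 [0.48582211 0.25173596] 0.00989051063111307
disc [ 3.18806385  1.25121936 20.62541065]
[ 0.44830446 -0.14142385  0.31869923] [ 3.14158543e+00 -6.61231074e-04  2.99705704e+00]Traceback (most recent call last):
  File "<stdin>", line 6, in <module>
TypeError: 'NoneType' object is not subscriptable
```

View pics/wrist7.png

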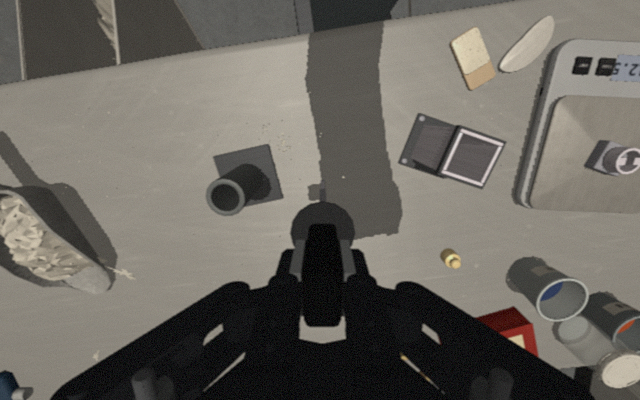

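The pot stands upright on the plate (right edge, near (625,158)); the empty stand tube is at (227,196). Moving above the tube.

In the tool's units: -0.1161 m / 0.4 = -0.2903, -0.0226 m / 0.4 = -0.0565.

Emit:
hand_motion(motion=[[0.01, -0.02, -0.1, 0, 0, 0, 0], [0.01, -0.04, -0.2125, 0, 0, 0, 0], [0.01, -0.0565, -0.2903, 0, 0, 0, 0], [0.01, -0.0565, -0.2903, 0, 0, 0, 0], [0.01, -0.0565, -0.2903, 0, 0, 0, 0]])

```text
clock: 25.82
position: [0.4552, -0.2566, 0.3189]
tool_rot: [3.141, 0.0, 3.002]
force: [1.2, -0.9, -1.5]
grip_width: 0.0152
finger_force: 59.4
```

```bash
python3 - <<'E'
from h import *
from scipy.optimize import least_squares
p,r=tool(); print(p,r.as_euler('xyz'),'tip',r.apply([.00335,.0002,.1575])+p)
c=calibration('wrist'); im,d=grab_frame('wrist'); P=cloud('wrist',d,c)
m=(P[...,2]>.112)&(P[...,2]<.125)&(np.hypot(P[...,0]-.451,P[...,1]+.26)<.035); q=P[m][:,:2]*1000; h=cv2.convexHull(q.astype(np.float32))[:,0]; h=h[h[:,0]<452]; print(len(q),least_squares(lambda a:np.hypot(*(h-a[:2]).T)-24,[451,-260],loss='soft_l1').x)
print(bot.observe()['qpos'])
E
```

```text
[ 0.45515135 -0.25664446  0.31894122] [3.14104337e+00 9.26675101e-06 3.00160152e+00] tip [ 0.45187555 -0.25589352  0.16144133]
606 [ 451.45872793 -259.04294993]
[ 1.03332932  0.38107806 -0.83291127  1.75086798  0.30658674  1.1456223
  1.53878312]
```

In the tool's units: 0.02 m / 0.4 = 0.05, 0.01 m / 0.4 = 0.025.

Emit:
hand_motion(motion=[[0.01, 0, 0, 0.025, 0, 0, 0], [0.01, 0, 0, 0.05, 0, 0, 0], [0.01, 0, 0, 0.05, 0, 0, 0], [0.01, 0, 0, 0.05, 0, 0, 0]])

```text
clock: 26.38
position: [0.4549, -0.2581, 0.299]
tool_rot: [3.141, 0.0, 3.0]
force: [0.3, -0.5, -1.9]
grip_width: 0.0154
finger_force: 59.4
```

In the tool's units: 0.1 m / 0.4 = 0.25, -0.0013 m / 0.4 = -0.0033.

Emit:
hand_motion(motion=[[0.01, 0, -0.0025, 0.05, 0, 0, 0], [0.01, 0, -0.0033, 0.1125, 0, 0, 0], [0.01, 0, -0.0033, 0.175, 0, 0, 0], [0.01, 0, -0.0033, 0.225, 0, 0, 0], [0.01, 0, -0.0033, 0.25, 0, 0, 0]])

```text
clock: 27.0
position: [0.4545, -0.2594, 0.1983]
tool_rot: [3.141, -0.001, 3.0]
force: [-0.1, -0.2, -1.7]
grip_width: 0.0147
finger_force: 59.4
```

Emit:
hand_motion(motion=[[0.01, 0, 0, 0.025, 0, 0, 0], [0.01, 0, 0, 0.05, 0, 0, 0], [0.01, 0, 0, 0.065, 0, 0, 0], [0.01, 0, 0, 0.07, 0, 0, 0], [0.01, 0, 0, 0.075, 0, 0, 0]])

```text
clock: 27.62
position: [0.4547, -0.2595, 0.169]
tool_rot: [-3.142, 0.0, 3.0]
force: [-0.5, 0.6, -1.8]
grip_width: 0.0154
finger_force: 59.4
```

In the tool's units: 0.002 m / 0.4 = 0.005, 0.001 m / 0.4 = 0.0025.

Emit:
hand_motion(motion=[[0.01, 0, 0, 0.0025, 0, 0, 0], [0.01, 0, 0, 0.005, 0, 0, 0], [0.01, 0, 0, 0.005, 0, 0, 0]])

```text
clock: 28.0
position: [0.4546, -0.2595, 0.1669]
tool_rot: [-3.142, -0.0, 3.0]
force: [0.2, 0.4, -2.0]
grip_width: 0.0153
finger_force: 59.4
```

Emit:
hand_motion(motion=[[0.01, 0, 0, 0.0025, 0, 0, 0], [0.01, 0, 0, 0.0025, 0, 0, 0]])

```text
clock: 28.25
position: [0.4546, -0.2595, 0.1659]
tool_rot: [3.142, -0.0, 3.0]
force: [-0.4, 0.1, -1.0]
grip_width: 0.0153
finger_force: 59.4
```

Emit:
hand_motion(motion=[[0.01, 0, 0, 0.0025, 0, 0, 0], [0.01, 0, 0, 0.0025, 0, 0, 0]])

```text
clock: 28.5
position: [0.4545, -0.2595, 0.1648]
tool_rot: [3.142, -0.0, 3.0]
force: [-0.5, -0.1, -2.3]
grip_width: 0.0155
finger_force: 59.4
```

In the tool's units: 0.001 m / 0.4 = 0.0025.

Emit:
hand_motion(motion=[[0.01, 0, 0, 0.0025, 0, 0, 0], [0.01, 0, 0, 0.0025, 0, 0, 0]])

```text
clock: 28.75
position: [0.4547, -0.2595, 0.1642]
tool_rot: [-3.141, 0.0, 3.0]
force: [-1.6, 0.5, 5.8]
grip_width: 0.0156
finger_force: 60.4
```

Emit:
hand_motion(motion=[[0.01, 0, 0, 0.002, 0, 0, 0], [0.01, 0, 0, 0.002, 0, 0, 0]])

```text
clock: 29.0
position: [0.4548, -0.2595, 0.1641]
tool_rot: [-3.141, 0.0, 3.0]
force: [-8.2, 3.6, 23.3]
grip_width: 0.0153
finger_force: 63.0
```

The shoulder is on the rim. Relieve the load, open and withdraw straight up.

In the tool's units: -0.001 m / 0.4 = -0.0025.

Emit:
hand_motion(motion=[[0.01, 0, 0, -0.0025, 0, 0, 0], [0.01, 0, 0, -0.0025, 0, 0, 0]])

```text
clock: 29.25
position: [0.4547, -0.2595, 0.1642]
tool_rot: [-3.142, 0.0, 3.0]
force: [-2.3, 0.9, 4.6]
grip_width: 0.0156
finger_force: 60.2
```

Emit:
hand_motion(motion=[[0.02, 0, 0, 0, 0, 0, 0], [0.04, 0, 0, 0, 0, 0, 0], [0.085, 0, 0, 0, 0, 0, 0], [0.085, 0, 0, 0, 0, 0, 0], [0.085, 0, 0, 0, 0, 0, 0]])

```text
clock: 29.88
position: [0.4546, -0.2595, 0.1641]
tool_rot: [3.142, -0.0, 3.0]
force: [-0.2, 0.2, -0.1]
grip_width: 0.0852
finger_force: 0.0
```

Emit:
hand_motion(motion=[[0.085, 0, 0, -0.05, 0, 0, 0], [0.085, 0, 0, -0.125, 0, 0, 0], [0.085, 0, 0, -0.225, 0, 0, 0], [0.085, 0, 0, -0.3, 0, 0, 0], [0.085, 0, 0, -0.3, 0, 0, 0]])

```text
clock: 30.5
position: [0.4553, -0.2597, 0.2859]
tool_rot: [-3.14, 0.003, 2.999]
force: [-0.7, -0.4, -0.4]
grip_width: 0.0852
finger_force: 0.0
```

```bash
python3 - <<'E'
from h import *
p,r=tool(); print(p); c=calibration('wrist'); im,d=grab_frame('wrist'); P=cloud('wrist',d,c)
for a,b in((.18,.2),(.112,.13)):
    m=(P[...,2]>a)&(P[...,2]<b)&(np.hypot(P[...,0]-.451,P[...,1]+.26)<.035); q=P[m]; print(len(q),np.median(q[:,2]) if len(q) else '',cv2.minAreaRect(q[:,:2].astype(np.float32)*1000) if len(q)>5 else '')
S,d=grab_frame('side'); T=cloud('side',d); cv2.imwrite('pics/s8.png',cv2.resize(S[150:370,200:400],None,fx=2.7,fy=2.7))
E
```

```text
[ 0.45529472 -0.25973428  0.28594742]
600 0.1904616208887361 ((451.7191162109375, -257.7548828125), (15.037799835205078, 25.745088577270508), 81.72404479980469)
1021 0.12037842943698951 ((449.158935546875, -259.2330322265625), (46.77314376831055, 44.206356048583984), 88.87577819824219)
```

View pics/s8.png

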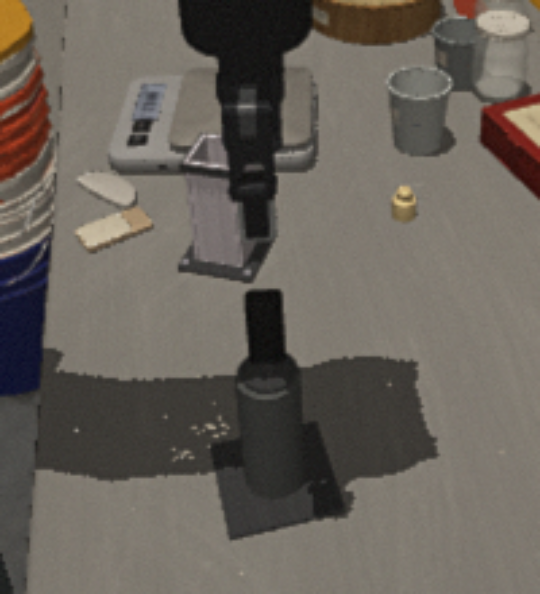

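The picker hangs upright in its stand (handle at (265,325), disc on the rim), axis within 2 mm of the tube's, and the gripper is clear above it. The pot was last measured on the plate at (0.488, 0.257), and nothing has come near it since.

Emit:
hand_motion(motion=[[0.085, 0, 0, 0, 0, 0, 0], [0.085, 0, 0, 0, 0, 0, 0]])

```text
clock: 30.85
position: [0.4544, -0.2593, 0.2834]
tool_rot: [3.141, -0.001, 3.0]
force: [-0.2, 0.8, 0.1]
grip_width: 0.0849
finger_force: 0.0
```

```bash
python3 -c "
from workcell import job; print(job.job_done())"
```

```text
the job is handed in; nothing more can be done
None
```

I handed the job in at about 31 s: the pot stands upright near the middle of the weighing plate, the picker hangs back in its stand and the cup and brass weight were never approached; the hand-in call gave no verdict.

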